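Slide the lens carrier along the rail into the green corner pocket

TASK

Without picking it up, first push the black lens carrier straight across with the fingertips until its long side lies flat against the nest's long far rail. Then, keeping it against the rail, slide it along into the corner at the end marked by the green pad until it sits fully home, flush against both the rail and the end stop. Leave the bottle, the brass weight and the jar alone, and finish with the hand clear.

Things in the scene. Friction and masses are not known exactly. Their poses are not given: they have to be found in the camera images.
- carrier: The small part: loose black plastic tray with a blue glass lens blank on top, 50 (its x) x 70 (its y) x 16 mm high, about 0.12 kg (varies). Origin: centre of its underside. It starts flat on the nest's plate, near the middle of the rail's length, 20 to 50 mm short of the rail, its y (long) axis within about 20 degrees of the nest's y. It may jam askew on the rail: then push its lagging end.
- nest: Fixed aluminium nest; origin at the centre of its underside, bench height. Plate 220 (x) x 350 (y) mm, top at z = 10. On the side away from the robot a grey rail along y, 20 thick: working face at x = +50, facing -x. A grey stop at each end, working faces at y = +150 and -150, reaches from the rail back to x = -10: two corner pockets, open above and to -x. Rail and stop tops at z = 34.
- green_pad: Fixed flat green pad, 28 x 50 x 4 mm, on the plate just beyond the rail at nest x = +90, y = +115 or -115 mm, marking the pocket to use (a like white pad marks the other, not to be used). Origin: centre of its underside; axes parallel to the nest's. A fully seated carrier has its origin at x = -65, y = 0 mm in the pad's frame.
- bottle: Bystander: white plastic bottle with orange cap, 52 mm diameter, 130 mm high, standing on the bench by the nest; origin at the centre of its underside.
- weight: Bystander: brass weight with a knob, 56 mm diameter, 60 mm high, standing on the bench by the nest; origin at the centre of its underside.
- jar: Bystander: amber glass jar with steel cap, 56 mm diameter, 60 mm high, standing on the bench by the nest; origin at the centre of its underside.
Mind the look-alikes: they are no part of the job. Of the things like the carrier, leave any that is brown or pink; of the rest the smaller one is meant.

How it is judged (in metres and radians):
On the way:
1. the carrier's long side lies flat against the rail (gap under 3 mm, within 4 degrees), still more than 70 mm along the rail from its seat (x of carrier in the frame of green_pad between -0.068 and -0.062 m and angle between the x axis of carrier and the x axis of green_pad, either way round below 0.07 rad and (y of carrier in the frame of green_pad above 0.07 m or y of carrier in the frame of green_pad below -0.07 m)), for 0.1 s.
At the end, for the whole second after the job is handed in: The carrier lies flat and at rest in the corner marked green: gaps to the rail and to the end stop under 3 mm, square to the rail within 0.05 rad (x of carrier in the frame of green_pad between -0.068 and -0.062 m and y of carrier in the frame of green_pad between -0.003 and 0.003 m and angle between the x axis of carrier and the x axis of green_pad, either way round below 0.05 rad and z of carrier in the frame of green_pad below 0.003 m and angle between carrier's own z axis and vertical below 0.05 rad and linear speed of carrier below 0.01 m/s); the robot touches nothing.
It fails at once if the carrier is lifted or tipped (more than 5 mm up or 15 degrees) (z of carrier in the frame of green_pad above 0.005 m or angle between carrier's own z axis and vertical above 0.26 rad).
It fails at once if the carrier comes off the rail (more than 8 mm) during the last 70 mm along it to the green corner (y of carrier in the frame of green_pad between -0.07 and 0.07 m and x of carrier in the frame of green_pad below -0.073 m).
It fails at once if a bystander is moved more than 15 mm (distance of any of bottle, weight, jar from where it was at the start of the episode above 0.015 m).
It also fails if it takes over 48 s, if anything falls off the work surface, if the arm or the gripper's body presses on something with over 40 N, if the wrist force passes 120 N, or if a joint passes its speed limit or range.

ROBOT

A 6-joint arm with a two-finger parallel gripper is mounted at the origin on the work surface. World frame = base frame: x ahead of the robot, y to its left, z up, the work surface at z = 0. Lengths are in m, angles in degrees, forces in N, time in s.
With the tool pointing down it reaches from about 0.4 to 0.825 m from the base axis. Payload 7 kg.
Tool frame: the origin (TCP) lies on the centre line of the jaws, within the pads' length; the fingertips stand 17 mm ahead of it and the grasp point (between the pads) lies 2 mm behind it; y points along the fingers, z is the direction in which the jaws open and shut, and the axes are right-handed (so a half turn about y gives the same grasp; the last joint's range is limited). The gripper opens to 88 mm and grips with 3 to 60 N. Pads are 19 mm wide; open, the fingers measure 130 mm over their backs; the gripper's body (78 mm by 193 mm) begins 47 mm behind the grasp point.
Start: joints at [16.507, 20.546, 0.682, 0, -70.136, -16.507], TCP at [0.675, -0, 0.244] pointing down, gripper open.
Joint ranges: [-176.03, 176.03], [-82.01, 121.73], [-58.28, 71.71], [-173.87, 95.51], [-174.79, -0.11], [-173.66, 173.66]. Speed limits (degrees/s): [136.94, 136.94, 172.46, 180, 180, 180].

INTERFACE

Orientations are given as [roll, pitch, yaw] about the fixed x, y, z axes, in that order (R = Rz(yaw) Ry(pitch) Rx(roll)).
In Python, from plant import r, capture, camera_info gives the robot as it stands. The module is installed in compiled form; this text tells all that it offers.
- The arm moves only by the tool apply_moves, never from a script. Its argument "deltas" is a list of rows, each an object of numbers: "tx", "ty", "tz": the shift along the tool's x, y, z in m; "turn": the turn about the tool's y in rad; "gripper": the finger opening in m, from 0 to 0.0876. A call has 1 to 5 rows; each row is the pose to reach, as a shift and turn from the pose commanded when the call began, along the tool's axes at that moment; what a row does not reach only later rows make up. A row lasts 1/10 s, in which the tool goes at most 50 mm and 8.59 degrees, less where a joint would pass 70% of its speed; a pose out of reach is approached as far as the arm can. A call with a gripper value outside its range is refused whole. The fingers move at their own pace and stop on an object; "newtons" is the grip in N (left out, the last holds). Time passes only in rows, so rows that repeat a pose let the fingers close. It gives the time, the measured TCP pose, the force and the opening at its end, in the units of the state.
- r.get_state(): the state, without advancing time (a new reading comes with each control period).
- capture(name): name is "scene" or "side" or "wrist"; returns (picture, depth): 420x560x3 uint8, red, green, blue; 420x560 float32, m along the optical axis (not along the pixel's ray), 0 where there is no reading.
- camera_info(name): a dict with "K" (3x3 intrinsics, pixels), "eye" and "orientation" of the camera in the world; the wrist camera has in their place "tool_from_camera" (4x4, takes a point from camera to tool coordinates, whose origin is the TCP and whose axes are the tool frame's). Camera axes: x right, y up, looking along -z (the intrinsics and any distortion apply to the point x, -y, -z); pixel columns grow to the right and rows downward; lengths in m; the calibration is good to about 2 mm. The wrist camera is an equidistant fisheye: a pixel r from the principal point sees the ray r / f radians off the axis. A picture is of the moment at which its call begins: read the wrist's pose just before it. camera_info takes no time and is no camera call.
- r.close_job(): hands the job in, once; it reports no verdict.
The state is a dict: "time_s": time; "joints": joint angles; "qd": joint speeds; "joint_torque": joint torques, N m; "tcp_pos": TCP position; "eef_rot": TCP orientation; "contact_force": force on the tool from outside, world axes, zero at the start; "moment": the same for the moment, N m; "gripper_width": finger opening in m.
Only numpy, scipy, OpenCV 4.12 (cv2) and the standard library are available. Lean on these libraries where they do the work, as an engineer would, in place of code of your own. Each camera call takes 0.05 s, during which the arm holds its last target.

## Working session

There is one attempt and no reset: what is moved stays moved. The work goes in short steps, Python scripts to look and compute and a tool call to move; the robot and the scene stay as the last step left them, time stands still between calls to the robot, and variables do not carry over. Pictures are saved under pics/ and viewed, and the job is handed in when it is done.

Besides the shell and the picture viewer there is one more tool, called after "Request:" as name(argument=value, ...) on one line, values as JSON. apply_moves: Moves the arm, as the interface text tells. Its arguments: {"type":"object","properties":{"deltas":{"type":"array","items":{"type":"object","properties":{"tx":{"type":"number"},"ty":{"type":"number"},"tz":{"type":"number"},"turn":{"type":"number"},"gripper":{"type":"number"}}}},"newtons":{"type":"number"}},"required":["deltas"]}

```bash
mkdir -p pics
cat > h.py <<'E'
import numpy as np, cv2
from scipy.spatial.transform import Rotation as R
from plant import r, capture, camera_info
def save(n,p): cv2.imwrite('pics/'+n+'.png',cv2.cvtColor(p,cv2.COLOR_RGB2BGR))
E
python3 - <<'E'
from h import *
for n in ['scene','side','wrist']:
    print(n,camera_info(n))
s=r.get_state(); print(s)
for n in ['scene','side','wrist']:
    p,d=capture(n); save(n+'0',p); np.savez('/tmp/'+n+'0.npz',p=p,d=d)
E
```

```text
scene {'K': array([[481.94779827,   0.        , 279.9911642 ],
       [  0.        , 481.94779827, 213.13163314],
       [  0.        ,   0.        ,   1.        ]]), 'eye': array([ 1.20709034, -0.46309228,  0.74522634]), 'orientation': array([47.12438774, -0.59958533, 55.61467631])}
side {'K': array([[532.58222921,   0.        , 273.63679531],
       [  0.        , 532.58222921, 211.51073034],
       [  0.        ,   0.        ,   1.        ]]), 'eye': array([0.4111363 , 0.66002379, 0.85870143]), 'orientation': array([  41.5273041 ,   -0.65049739, -166.42202998])}
wrist {'K': array([[325.1922621 ,   0.        , 280.36093793],
       [  0.        , 325.1922621 , 207.74322632],
       [  0.        ,   0.        ,   1.        ]]), 'tool_from_camera': array([[-0.00106401, -0.96168791, -0.27414455, -0.07333701],
       [ 0.00168224,  0.27414259, -0.96168758, -0.1403205 ],
       [ 0.99999802, -0.00148442,  0.0013261 , -0.00114558],
       [ 0.        ,  0.        ,  0.        ,  1.        ]])}
{'time_s': 0.0, 'joints': array([ 1.65066439e+01,  2.05903616e+01,  6.33659870e-01, -2.15321533e-02,
       -7.01360410e+01, -1.65062431e+01]), 'qd': array([-0.01222583,  0.04646599, -0.10896701,  0.03591204, -0.11717846,
       -0.0106419 ]), 'joint_torque': array([-8.00930356e-04, -5.82726967e+01,  2.93058443e+01,  6.99745238e+00,
        6.93249181e-03, -2.06530804e-04]), 'tcp_pos': array([ 6.74530982e-01, -2.11028439e-05,  2.42629480e-01]), 'eef_rot': array([-8.99053277e+01,  6.94532492e-03,  8.99930738e+01]), 'contact_force': array([ 0.38208687, -0.47617355, -1.15368181]), 'moment': array([ 0.03002404,  0.02591554, -0.00518911]), 'gripper_width': 0.08782341345100995}
```

View pics/scene0.png

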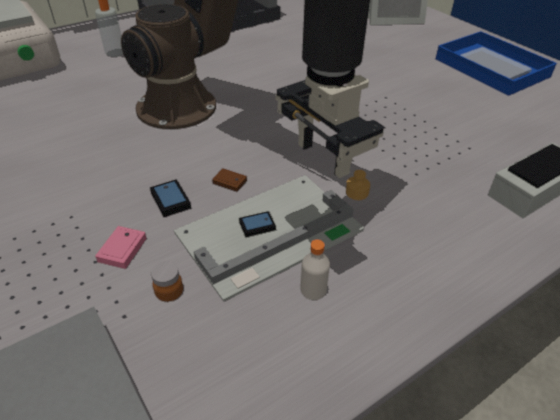

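View pics/side0.png

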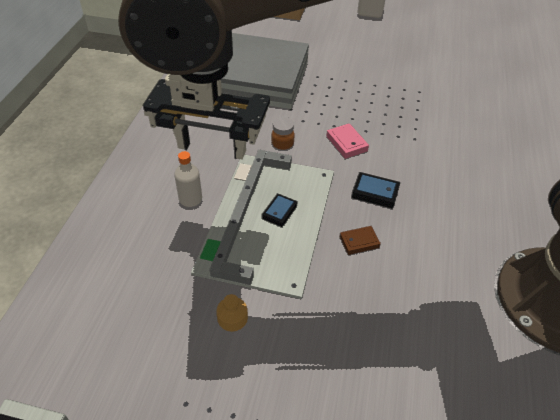

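View pics/wrist0.png

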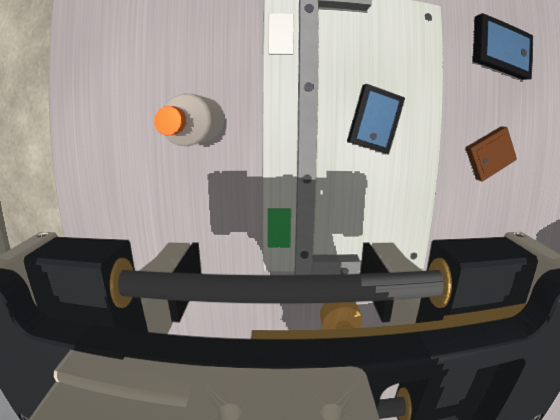

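```bash
cat >> h.py <<'E'
def campose(n,s=None):
    c=camera_info(n)
    if n=='wrist':
        T=c['tool_from_camera']; Rt=R.from_euler('xyz',s['eef_rot'],degrees=True).as_matrix()
        return c['K'],Rt@T[:3,:3],Rt@T[:3,3]+s['tcp_pos']
    return c['K'],R.from_euler('xyz',c['orientation'],degrees=True).as_matrix(),c['eye']
def ray(n,uv,s=None):
    K,Rm,e=campose(n,s); uv=np.atleast_2d(np.asarray(uv,float))
    x=(uv[:,0]-K[0,2])/K[0,0]; y=(uv[:,1]-K[1,2])/K[1,1]
    if n=='wrist':
        t=np.hypot(x,y); k=np.where(t>1e-9,np.sin(t)/np.maximum(t,1e-9),1)
        d=np.c_[x*k,-y*k,-np.cos(t)]
    else: d=np.c_[x,-y,-np.ones_like(x)]
    return e,d@Rm.T
def plane(n,uv,z,s=None):
    e,d=ray(n,uv,s); return e+d*((z-e[2])/d[:,2])[:,None]
def tri(e1,d1,e2,d2):
    A=np.c_[d1,-d2]; t=np.linalg.lstsq(A,e2-e1,rcond=None)[0]
    p,q=e1+d1*t[0],e2+d2*t[1]; return (p+q)/2,np.linalg.norm(p-q)
def blob(m,near=None,mina=30):
    n,l,st,c=cv2.connectedComponentsWithStats(m.astype(np.uint8))
    k=[i for i in range(1,n) if st[i,4]>=mina]
    if near is None: i=max(k,key=lambda i:st[i,4])
    else: i=min(k,key=lambda i:np.hypot(*(c[i]-near)))
    return l==i,c[i],st[i,4]
def hull(m):
    c=max(cv2.findContours(m.astype(np.uint8),cv2.RETR_EXTERNAL,cv2.CHAIN_APPROX_NONE)[0],key=cv2.contourArea)
    return cv2.convexHull(c)[:,0].astype(float)
def rect(P):
    (c,sz,a)=cv2.minAreaRect((P[:,:2]*1000).astype(np.float32)); 
    if sz[0]>sz[1]: sz=sz[::-1]; a=a+90
    # a = direction of short axis
    a=(a+90)%180-90
    return np.array(c).round(1),np.array(sz).round(1),round(a,1)
E
cat > m.py <<'E'
from h import *
s=r.get_state()
seed={'scene':dict(c=(257,222),g=(337,232),w=(245,277)),'side':dict(c=(280,209),g=(210,250),w=(242,172)),'wrist':dict(c=(376,118),g=(279,228),w=(281,34))}
cen={}
for n in seed:
    z=np.load('/tmp/'+n+'0.npz'); p=z['p']; hsv=cv2.cvtColor(p,cv2.COLOR_RGB2HSV); H,S,V=[hsv[...,i].astype(int) for i in range(3)]
    blue=(H>95)&(H<125)&(S>70)&(V>50)
    green=(H>50)&(H<85)&(S>100)
    for k,m,z0 in [('c',blue,.026),('g',green,.014)]:
        b,c,a=blob(m,seed[n][k]); hu=hull(b); P=plane(n,hu,z0,s); cen[n,k]=c
        print(n,k,c.round(1),a,rect(P), 'depth z', end=' ')
        dd=z['d'][int(c[1]),int(c[0])]; K,Rm,e=campose(n,s)
        ee,dr=ray(n,c,s); dc=(dr[0]@Rm)[2]; print((e+dr[0]*dd/-dc).round(4))
for k in 'cg':
    for a,b in [('scene','side'),('wrist','side'),('scene','wrist')]:
        e1,d1=ray(a,cen[a,k],s); e2,d2=ray(b,cen[b,k],s); q,g=tri(e1,d1[0],e2,d2[0]); print(k,a,b,q.round(4),round(g,4))
E
python3 m.py
python3 - <<'E'
from h import *
p=np.load('/tmp/wrist0.npz')['p']; save('crop1',np.vstack([cv2.resize(p[0:200,240:560],(800,500))]))
E
```

```text
scene c [256.5 220.9] 343 (array([564.2, -74.5]), array([39.6, 59.1]), -14.9) depth z [ 0.5639 -0.075   0.0255]
scene g [336.7 231.7] 201 (array([677. ,  56.5]), array([26.2, 48.3]), -0.7) depth z [0.6761 0.0574 0.0122]
side c [279.4 206.8] 363 (array([566.6, -75. ]), array([38.2, 58.1]), -15.1) depth z [0.4111 0.66   0.8587]
side g [209.8 249.5] 271 (array([676.8,  59.3]), array([26.6, 50.1]), -0.6) depth z [0.6774 0.0586 0.0123]
wrist c [377.6 118.6] 1544 (array([567.3, -74.8]), array([37.5, 57.2]), -14.9) depth z [ 0.5672 -0.0752  0.0247]
wrist g [278.6 227.4] 846 (array([677.8,  57.7]), array([26.2, 48.8]), -0.6) depth z [0.6781 0.0563 0.0145]
c scene side [ 0.5657 -0.0752  0.0265] 0.0018
c wrist side [ 0.5669 -0.0754  0.0251] 0.0009
c scene wrist [ 0.5675 -0.076   0.0286] 0.0022
g scene side [0.6768 0.0578 0.0121] 0.0017
g wrist side [0.678  0.0576 0.0109] 0.0003
g scene wrist [0.678  0.056  0.0147] 0.0007
```

View pics/crop1.png

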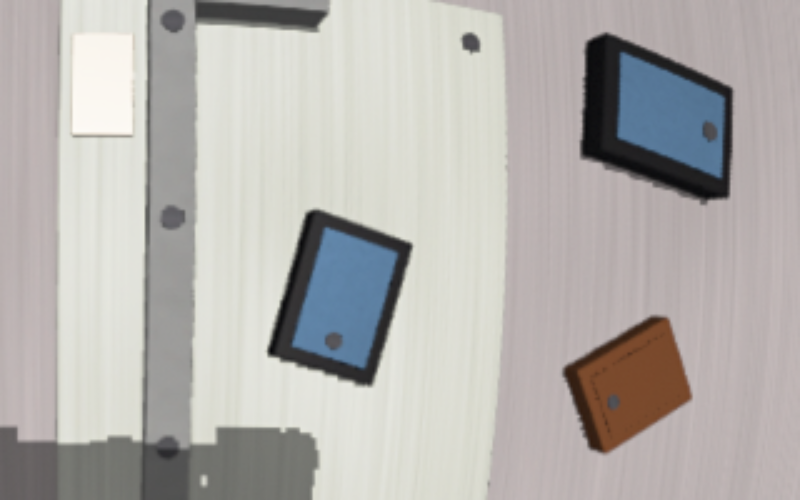

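```bash
cat > m2.py <<'E'
from h import *
s=r.get_state()
G={'scene':(336.7,231.7),'side':(209.8,249.5),'wrist':(278.6,227.4)}
W={'scene':(245,277),'side':(242,172),'wrist':(281,34)}
for n in W:
    z=np.load('/tmp/'+n+'0.npz'); p=z['p'].astype(int)
    x,y=W[n]; 
    print(n,p[y,x],p[y,x+22 if n=='wrist' else x-18])
    m=(np.abs(p-p[y,x]).max(-1)<9)
    b,c,a=blob(m,W[n]); P=plane(n,hull(b),.014,s); g=plane(n,G[n],.014,s)[0]; w=plane(n,c,.014,s)[0]; d=g-w
    print(n,a,rect(P),w.round(4),'dist',np.linalg.norm(d).round(4),'yaw',np.degrees(np.arctan2(-d[0],d[1])).round(2))
# rail face edge, wrist: top edge of rail at -x side
p=np.load('/tmp/wrist0.npz')['p']; g=cv2.cvtColor(p,cv2.COLOR_RGB2GRAY).astype(int)
for row in (40,60,110,130,150):
    seg=g[row,295:340]; d=np.diff(seg); 
    for k in np.argsort(-np.abs(d))[:3]: print(row,295+k+.5,d[k],plane('wrist',[295.5+k,row],.034,s)[0].round(4))
E
python3 m2.py
```

```text
scene [173 165 157] [103 103 100]
scene 260 (array([ 673.3, -172.3]), array([26. , 48.4]), -0.7) [ 0.6737 -0.1724  0.014 ] dist 0.2286 yaw -0.89
side [210 199 182] [154 148 144]
side 165 (array([ 675.2, -171.6]), array([25.1, 47.6]), -0.6) [ 0.6752 -0.171   0.014 ] dist 0.2307 yaw -0.42
wrist [251 247 241] [159 159 157]
wrist 916 (array([ 676.1, -171.9]), array([25.9, 46.3]), 0.1) [ 0.6761 -0.1713  0.014 ] dist 0.2278 yaw -0.51
40 298.5 -84 [ 0.6571 -0.1583  0.034 ]
40 299.5 63 [ 0.656  -0.1584  0.034 ]
40 297.5 -61 [ 0.6581 -0.1583  0.034 ]
60 298.5 -77 [ 0.6571 -0.1359  0.034 ]
60 297.5 -50 [ 0.6581 -0.1359  0.034 ]
60 318.5 49 [ 0.6359 -0.1365  0.034 ]
110 297.5 -77 [ 0.658  -0.0815  0.034 ]
110 317.5 38 [ 0.6367 -0.0818  0.034 ]
110 299.5 26 [ 0.6559 -0.0815  0.034 ]
130 297.5 -69 [ 0.6579 -0.06    0.034 ]
130 296.5 -44 [ 0.6589 -0.06    0.034 ]
130 317.5 37 [ 0.6364 -0.0603  0.034 ]
150 296.5 -53 [ 0.6588 -0.0383  0.034 ]
150 316.5 47 [ 0.6372 -0.0386  0.034 ]
150 297.5 -45 [ 0.6577 -0.0384  0.034 ]
```

The carrier is the black tray on the plate: scene (257,222), side (280,209), wrist (377,118). The larger black tray at scene (170,197), the brown one at (229,180) and the pink one at (121,246) are look-alikes. The crop confirms the one on the plate is the smaller black one. Its yaw is about −15° and the nest's about −0.6°. Green is at the +y end.

Next I turn the jaws along y and go behind it.

Request:
apply_moves(deltas=[{"tx":-0.016,"ty":0.02,"tz":0.034,"turn":0.145,"gripper":0.03},{"tx":-0.032,"ty":0.04,"tz":0.068,"turn":0.29,"gripper":0.03},{"tx":-0.048,"ty":0.06,"tz":0.102,"turn":0.435,"gripper":0.03},{"tx":-0.064,"ty":0.08,"tz":0.136,"turn":0.58,"gripper":0.03},{"tx":-0.08,"ty":0.1,"tz":0.172,"turn":0.725,"gripper":0.03}])

```text
time_s: 0.65
tcp_pos: [0.5014, -0.0806, 0.1427]
eef_rot: [-90.0, 0.0, 48.1]
contact_force: [0.2, 0.2, 0.3]
gripper_width: 0.0526
```

Request:
apply_moves(deltas=[{"turn":0.145},{"turn":0.29},{"turn":0.435},{"turn":0.58},{"turn":0.725}])

```text
invalid input at $.deltas[0]: expected keys tx, ty, tz, turn, gripper
```

Request:
apply_moves(deltas=[{"turn":0.13},{"turn":0.13}])

```text
invalid input at $.deltas[0]: expected keys tx, ty, tz, turn, gripper
```

Run:
```python
from h import *
s=r.get_state(); print(s['time_s'],s['tcp_pos'],s['eef_rot'],s['contact_force'],s['gripper_width'],s['joints'])
p,d=capture('wrist'); save('w1',p)
```

```text
0.65 [ 0.50144077 -0.08060968  0.1427146 ] [-8.99986543e+01  1.52919259e-03  4.81219229e+01] [0.15889133 0.16428756 0.26473726] 0.05263760932846523 [ 1.30554622e+01  1.01808518e+01 -2.80942294e+01 -2.83851708e-04
 -5.17269436e+01 -5.49333635e+01]
```

View pics/w1.png

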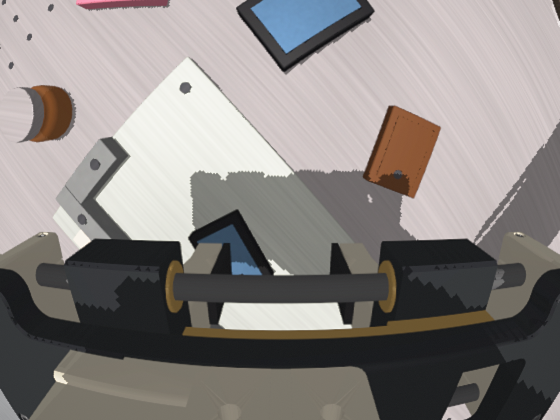

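All keys are needed in each row. The turn is halfway, and the carrier shows at (235,245) in the wrist view. I'll finish the turn.

Request:
apply_moves(deltas=[{"tx":0,"ty":0,"tz":0,"turn":0.145,"gripper":0.03},{"tx":0,"ty":0,"tz":0,"turn":0.29,"gripper":0.03},{"tx":0,"ty":0,"tz":0,"turn":0.435,"gripper":0.03},{"tx":0,"ty":0,"tz":0,"turn":0.58,"gripper":0.03},{"tx":0,"ty":0,"tz":0,"turn":0.725,"gripper":0.03}])

```text
time_s: 1.2
tcp_pos: [0.503, -0.08, 0.1436]
eef_rot: [-90.0, 0.0, 6.6]
contact_force: [0.2, 0.2, -0.3]
gripper_width: 0.0296
```

Request:
apply_moves(deltas=[{"tx":0,"ty":0.04,"tz":0,"turn":0.13,"gripper":0.03},{"tx":0,"ty":0.06,"tz":0,"turn":0.13,"gripper":0.03},{"tx":0,"ty":0.06,"tz":0,"turn":0.13,"gripper":0.03}])

```text
time_s: 1.5
tcp_pos: [0.501, -0.0803, 0.0811]
eef_rot: [-90.0, 0.3, -0.5]
contact_force: [-0.2, -1.0, -0.4]
gripper_width: 0.0297
```

Run:
```python
from h import *
s=r.get_state(); print(s['time_s'],s['tcp_pos'],s['eef_rot'],s['contact_force'],s['gripper_width'])
p,d=capture('side'); save('s1',p[100:340,130:450].repeat(2,0).repeat(2,1))
```

```text
1.5 [ 0.50100473 -0.08028263  0.08105513] [-90.04648656   0.31086379  -0.51276249] [-0.16934877 -1.0208636  -0.35695699] 0.02967897338799743
```

View pics/s1.png

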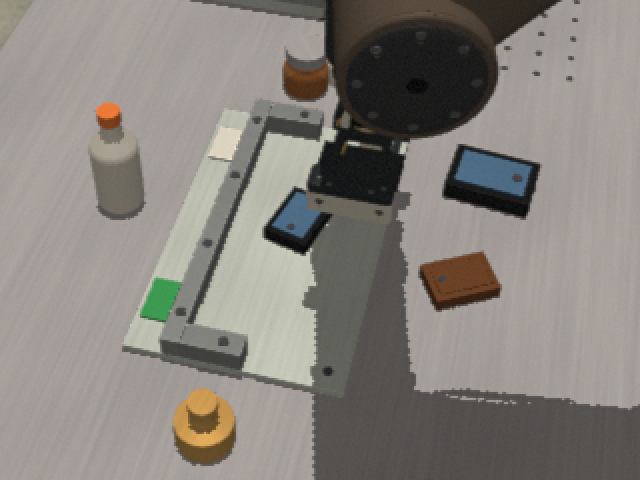

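Request:
apply_moves(deltas=[{"tx":0,"ty":0.025,"tz":0,"turn":0,"gripper":0.03},{"tx":0,"ty":0.045,"tz":0,"turn":0,"gripper":0.03},{"tx":0,"ty":0.052,"tz":0,"turn":0,"gripper":0.03},{"tx":0,"ty":0.052,"tz":0,"turn":0,"gripper":0.03}])

```text
time_s: 1.95
tcp_pos: [0.5032, -0.08, 0.0318]
eef_rot: [-90.0, 0.0, -0.5]
contact_force: [-0.2, 0.6, 0.7]
gripper_width: 0.0295
```

Run:
```python
from h import *
s=r.get_state(); print(s['time_s'],s['tcp_pos'],s['eef_rot'],s['contact_force'],s['gripper_width'])
for n in ['side','wrist']:
    p,d=capture(n); save(n+'2',p)
```

```text
1.95 [ 0.50323221 -0.08000861  0.03183022] [-9.00167009e+01  2.48922591e-02 -4.85527124e-01] [-0.19493444  0.61630691  0.67223083] 0.02954237921383569
```

View pics/wrist2.png

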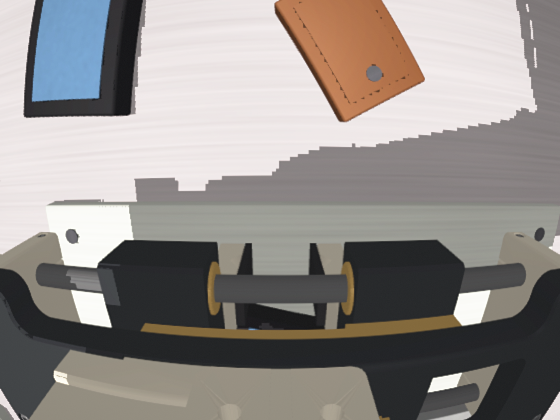

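View pics/side2.png

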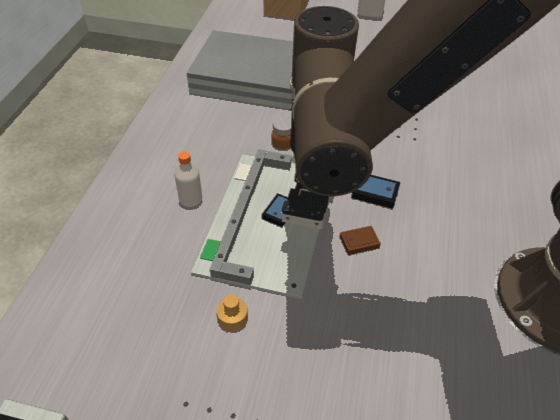

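Request:
apply_moves(deltas=[{"tx":0.008,"ty":0,"tz":0,"turn":0,"gripper":0.03},{"tx":0.016,"ty":0,"tz":0,"turn":0,"gripper":0.03},{"tx":0.022,"ty":0,"tz":0,"turn":0,"gripper":0.03},{"tx":0.028,"ty":0,"tz":0,"turn":0,"gripper":0.03},{"tx":0.034,"ty":0,"tz":0,"turn":0,"gripper":0.03}])

```text
time_s: 2.55
tcp_pos: [0.5373, -0.0805, 0.0315]
eef_rot: [-90.0, 0.0, -0.5]
contact_force: [-1.1, -0.3, -0.2]
gripper_width: 0.0298
```

Request:
apply_moves(deltas=[{"tx":0.006,"ty":0,"tz":0,"turn":0,"gripper":0.03},{"tx":0.012,"ty":0,"tz":0,"turn":0,"gripper":0.03},{"tx":0.018,"ty":0,"tz":0,"turn":0,"gripper":0.03},{"tx":0.024,"ty":0,"tz":0,"turn":0,"gripper":0.03}])

```text
time_s: 2.95
tcp_pos: [0.5617, -0.0805, 0.0315]
eef_rot: [-90.0, -0.0, -0.5]
contact_force: [-0.8, -0.1, -1.0]
gripper_width: 0.0301
```

Run:
```python
from h import *
s=r.get_state(); print(s['time_s'],s['tcp_pos'],s['eef_rot'],s['contact_force'],s['gripper_width'])
p,d=capture('scene'); save('scene3',p[120:320,140:420].repeat(2,0).repeat(2,1)); 
p2,d=capture('side'); save('side3',p2[120:320,140:420].repeat(2,0).repeat(2,1)); np.savez('/tmp/3.npz',scene=p,side=p2)
```

```text
2.95 [ 0.56170453 -0.08045553  0.03148962] [-8.99946393e+01 -2.08327498e-02 -5.23018185e-01] [-0.75380342 -0.09768956 -0.99758405] 0.030138369132074853
```

View pics/scene3.png

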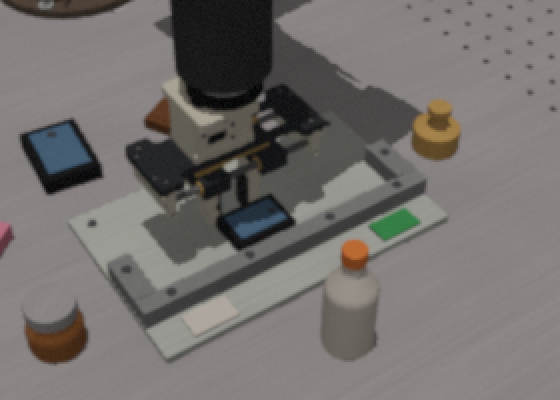

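View pics/side3.png

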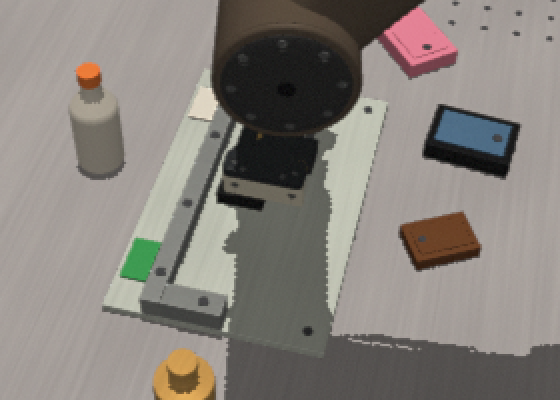

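Request:
apply_moves(deltas=[{"tx":0.005,"ty":0,"tz":0,"turn":0,"gripper":0.03},{"tx":0.009,"ty":0,"tz":0,"turn":0,"gripper":0.03},{"tx":0.012,"ty":0,"tz":0,"turn":0,"gripper":0.03}])

```text
time_s: 3.35
tcp_pos: [0.5734, -0.0806, 0.0316]
eef_rot: [-90.0, -0.0, -0.5]
contact_force: [-0.5, 1.4, -0.5]
gripper_width: 0.0296
```

Request:
apply_moves(deltas=[{"tx":0.0015,"ty":0,"tz":0,"turn":0,"gripper":0.03},{"tx":0.003,"ty":0,"tz":0,"turn":0,"gripper":0.03}])

```text
time_s: 3.55
tcp_pos: [0.574, -0.0808, 0.0313]
eef_rot: [-90.0, 0.2, -0.6]
contact_force: [-9.9, 3.6, 8.2]
gripper_width: 0.0296
```

```bash
cat > c.py <<'E'
from h import *
import sys
s=r.get_state(); print(s['time_s'],s['tcp_pos'].round(4),s['eef_rot'].round(2),s['contact_force'].round(1))
p,d=capture('scene'); t=sys.argv[1]; save('scene'+t,p[140:300,150:400].repeat(3,0).repeat(3,1)); np.savez('/tmp/sc%s.npz'%t,p=p)
hsv=cv2.cvtColor(p,cv2.COLOR_RGB2HSV); H,S,V=[hsv[...,i].astype(int) for i in range(3)]
m=(H>95)&(H<125)&(S>70)&(V>40); m[:, :200]=0
b,c,a=blob(m[:320,:420]); print(c.round(1),a,rect(plane('scene',hull(b),.026)))
E
python3 c.py 4
```

```text
3.55 [ 0.574  -0.0808  0.0313] [-90.01   0.22  -0.56] [-9.9  3.6  8.2]
[270.2 232.3] 335 (array([608.9, -68.3]), array([36.7, 59.9]), -0.6)
```

View pics/scene4.png

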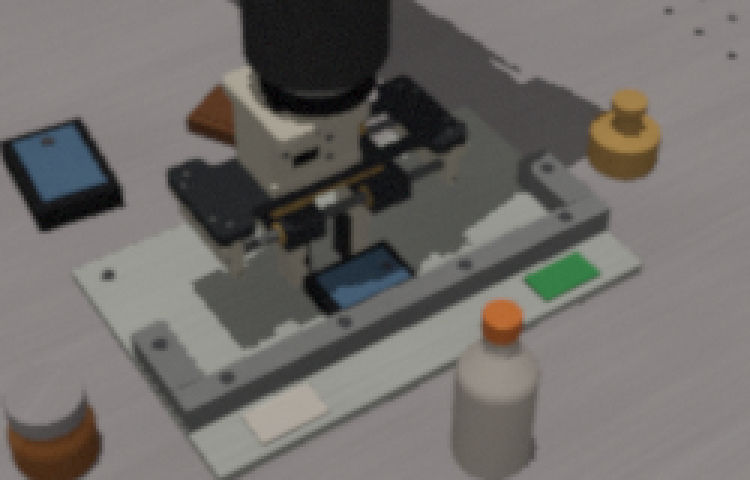

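Request:
apply_moves(deltas=[{"tx":0,"ty":0,"tz":0,"turn":0,"gripper":0.03},{"tx":-0.005,"ty":0,"tz":0,"turn":0,"gripper":0.03},{"tx":-0.025,"ty":0,"tz":0,"turn":0,"gripper":0.03},{"tx":-0.035,"ty":-0.03,"tz":0,"turn":0,"gripper":0.03},{"tx":-0.035,"ty":-0.07,"tz":0,"turn":0,"gripper":0.0}])

```text
time_s: 4.1
tcp_pos: [0.5384, -0.0806, 0.1006]
eef_rot: [-90.0, 0.2, -0.5]
contact_force: [1.6, 1.0, 0.8]
gripper_width: 0.0262
```

```bash
python3 c.py 5
python3 - <<'E'
from h import *
s=dict(tcp_pos=np.array([6.74530982e-01, -2.11028439e-05,  2.42629480e-01]),eef_rot=np.array([-8.99053277e+01,  6.94532492e-03,  8.99930738e+01]))
print(plane('wrist',(169,121),.13,s),plane('scene',(318,246),.13),plane('scene',(167,295),0),plane('scene',(357,196),0))
s=r.get_state();p,d=capture('wrist'); save('w5',p);np.savez('/tmp/w5.npz',p=p,d=d)
hsv=cv2.cvtColor(p,cv2.COLOR_RGB2HSV); H,S,V=[hsv[...,i].astype(int) for i in range(3)]
b,c,a=blob((H>95)&(H<125)&(S>70)&(V>40)); print(c,a,rect(plane('wrist',hull(b),.026,s)))
E
```

```text
4.1 [ 0.5384 -0.0806  0.1006] [-90.03   0.25  -0.55] [1.6 1.  0.8]
[270.1 231.9] 364 (array([607.9, -68.5]), array([38.8, 60.3]), -0.6)
[[ 0.76264023 -0.0722429   0.13      ]] [[ 0.77056036 -0.07596021  0.13      ]] [[ 0.61904225 -0.31347665  0.        ]] [[0.60118961 0.18209521 0.        ]]
[127.46640736  24.46074965] 2828 (array([ 394. , -190.9]), array([41.6, 49. ]), -6.2)
```

View pics/scene5.png

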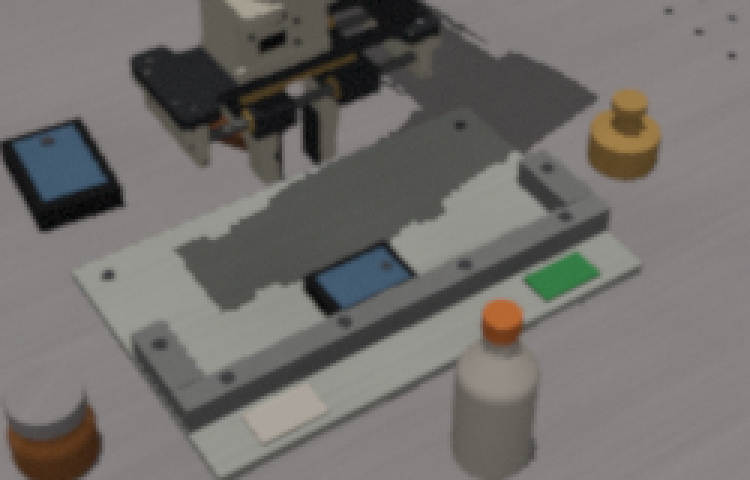

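View pics/w5.png

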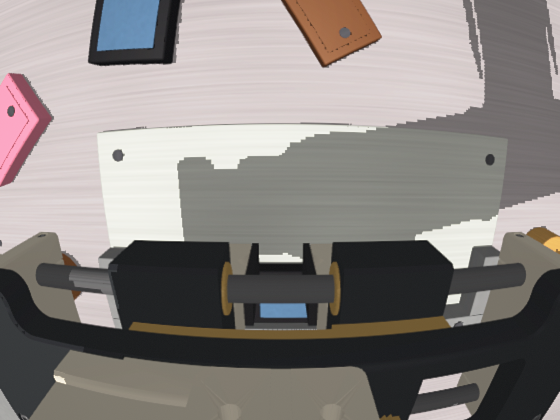

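Request:
apply_moves(deltas=[{"tx":0,"ty":-0.04,"tz":0.0,"turn":-0.145,"gripper":0},{"tx":0.017,"ty":-0.07,"tz":0.02,"turn":-0.29,"gripper":0},{"tx":0.034,"ty":-0.1,"tz":0.04,"turn":-0.435,"gripper":0},{"tx":0.051,"ty":-0.1,"tz":0.06,"turn":-0.58,"gripper":0},{"tx":0.068,"ty":-0.1,"tz":0.08,"turn":-0.725,"gripper":0}])

```text
time_s: 4.7
tcp_pos: [0.6113, 0.0, 0.2032]
eef_rot: [-90.1, -0.2, 41.3]
contact_force: [0.0, -0.5, -0.7]
gripper_width: 0.0004
```

Request:
apply_moves(deltas=[{"tx":0,"ty":0,"tz":0,"turn":-0.145,"gripper":0},{"tx":0,"ty":0,"tz":0,"turn":-0.29,"gripper":0},{"tx":0,"ty":0,"tz":0,"turn":-0.435,"gripper":0},{"tx":0,"ty":0,"tz":0,"turn":-0.58,"gripper":0},{"tx":0,"ty":0,"tz":0,"turn":-0.725,"gripper":0}])

```text
time_s: 5.2
tcp_pos: [0.6101, -0.0009, 0.2015]
eef_rot: [-90.1, -0.0, 82.9]
contact_force: [-0.7, 0.3, -0.3]
gripper_width: 0.0005
```

Request:
apply_moves(deltas=[{"tx":0,"ty":0,"tz":0,"turn":-0.12,"gripper":0},{"tx":0,"ty":0,"tz":0,"turn":-0.12,"gripper":0},{"tx":0,"ty":0,"tz":0,"turn":-0.12,"gripper":0}])

```text
time_s: 5.5
tcp_pos: [0.6099, -0.001, 0.2015]
eef_rot: [-90.0, -0.0, 89.2]
contact_force: [0.0, -0.5, -0.1]
gripper_width: 0.0005
```

```bash
cat > w.py <<'E'
from h import *
import sys
t=sys.argv[1]
s=r.get_state();p,d=capture('wrist'); save('w'+t,p);np.savez('/tmp/w%s.npz'%t,p=p,d=d)
print(s['time_s'],s['tcp_pos'].round(4),s['eef_rot'].round(2),s['contact_force'].round(1),s['gripper_width'].round(4))
hsv=cv2.cvtColor(p,cv2.COLOR_RGB2HSV); H,S,V=[hsv[...,i].astype(int) for i in range(3)]
m=(H>95)&(H<125)&(S>70)&(V>40)
n,l,st,cc=cv2.connectedComponentsWithStats(m.astype(np.uint8))
for i in range(1,n):
    if st[i,4]>300: print('blue',cc[i].round(1),st[i,4],rect(plane('wrist',hull(l==i),.026,s)))
m=(H>50)&(H<85)&(S>100)
if m.sum()>50:
    b,c,a=blob(m); print('green',c.round(1),a,rect(plane('wrist',hull(b),.014,s)))
E
python3 w.py 6
```

```text
Traceback (most recent call last):
  File "w.py", line 5, in <module>
    print(s['time_s'],s['tcp_pos'].round(4),s['eef_rot'].round(2),s['contact_force'].round(1),s['gripper_width'].round(4))
                                                                                              ^^^^^^^^^^^^^^^^^^^^^^^^
AttributeError: 'float' object has no attribute 'round'
```

View pics/w6.png

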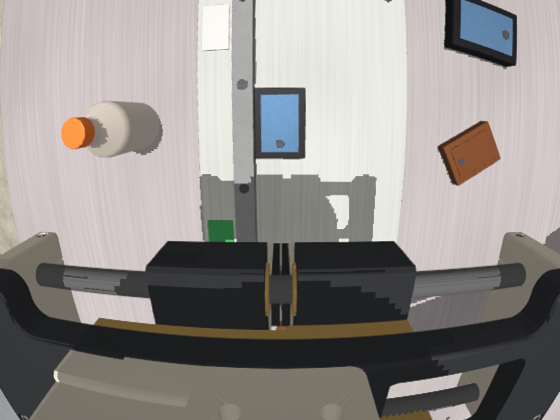

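```bash
sed -i "s/s\['gripper_width'\].round(4)/round(s['gripper_width'],4)/" w.py; python3 w.py 6b
python3 - <<'E'
from h import *
p=np.load('/tmp/w6b.npz')['p']; save('crop6',cv2.resize(p[70:180,200:340],(800,628),interpolation=0)[:600])
E
```

```text
5.55 [ 0.6099 -0.0009  0.2015] [-9.003e+01 -1.000e-02  8.924e+01] [-0.6  0.   0.5] 0.0007
blue [485.4  27.3] 2069 (array([ 379.4, -189.7]), array([49.9, 76.3]), 84.1)
blue [279.4 121.9] 2163 (array([612. , -69.4]), array([36.5, 55.8]), -0.4)
green [220.4 231. ] 523 (array([677.2,  44.9]), array([24.6, 27.7]), 86.5)
```

View pics/crop6.png

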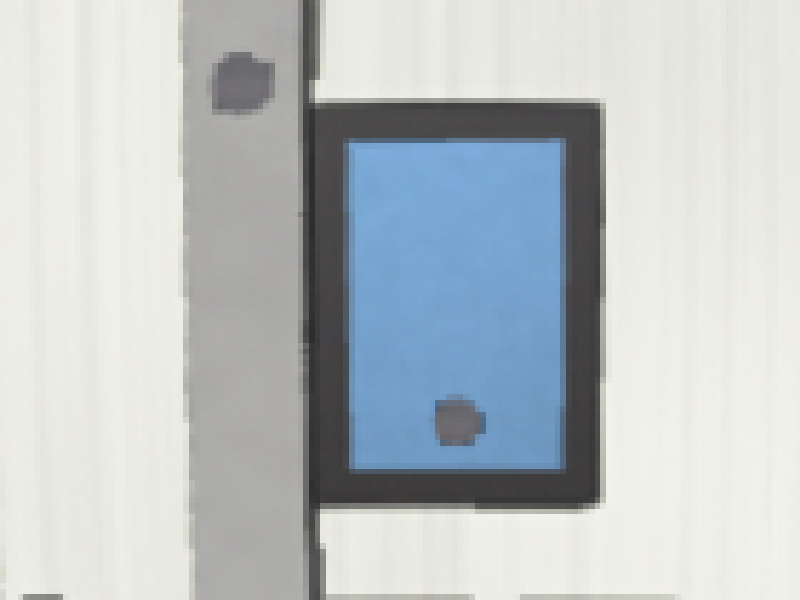

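Request:
apply_moves(deltas=[{"tx":-0.035,"ty":0,"tz":0.005,"turn":0,"gripper":0},{"tx":-0.07,"ty":0.02,"tz":0.005,"turn":0,"gripper":0},{"tx":-0.105,"ty":0.04,"tz":0.005,"turn":0,"gripper":0},{"tx":-0.14,"ty":0.07,"tz":0.005,"turn":0,"gripper":0},{"tx":-0.14,"ty":0.11,"tz":0.005,"turn":0,"gripper":0}])

```text
time_s: 6.1
tcp_pos: [0.6043, -0.1443, 0.0921]
eef_rot: [-90.2, 0.0, 89.1]
contact_force: [0.8, 0.8, -0.5]
gripper_width: 0.0001
```

Request:
apply_moves(deltas=[{"tx":0,"ty":0.03,"tz":0,"turn":0,"gripper":0},{"tx":0,"ty":0.05,"tz":0,"turn":0,"gripper":0},{"tx":0,"ty":0.06,"tz":0,"turn":0,"gripper":0},{"tx":0,"ty":0.06,"tz":0,"turn":0,"gripper":0}])

```text
time_s: 6.5
tcp_pos: [0.6026, -0.141, 0.0303]
eef_rot: [-89.9, 0.0, 89.4]
contact_force: [-0.1, -0.3, 0.0]
gripper_width: 0.0007
```

```bash
python3 c.py 7
python3 - <<'E'
from h import *
p,d=capture('side'); save('side7',p[120:320,140:400].repeat(3,0).repeat(3,1))
E
```

```text
6.5 [ 0.6026 -0.141   0.0303] [-8.986e+01  1.000e-02  8.936e+01] [-0.1 -0.3  0. ]
[280.3 227.9] 44 (array([609.5, -44.1]), array([11.5, 34.4]), 81.0)
```

View pics/scene7.png

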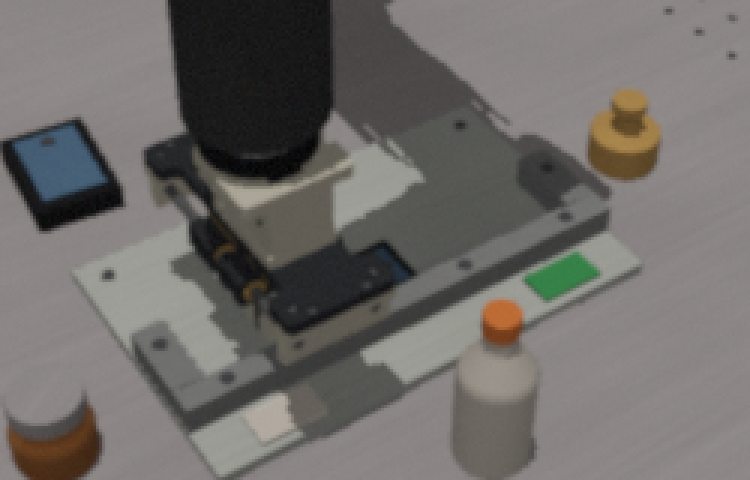

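View pics/side7.png

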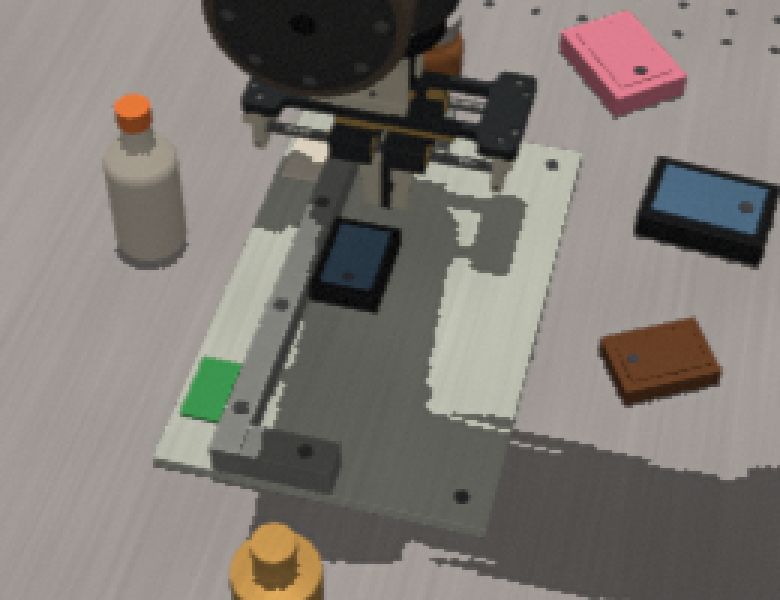

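Request:
apply_moves(deltas=[{"tx":0.008,"ty":0,"tz":-0.004,"turn":0,"gripper":0},{"tx":0.016,"ty":0,"tz":-0.004,"turn":0,"gripper":0},{"tx":0.022,"ty":0,"tz":-0.004,"turn":0,"gripper":0},{"tx":0.027,"ty":0,"tz":-0.004,"turn":0,"gripper":0},{"tx":0.032,"ty":0,"tz":-0.004,"turn":0,"gripper":0}])

```text
time_s: 7.1
tcp_pos: [0.608, -0.1086, 0.0322]
eef_rot: [-90.0, 0.0, 89.5]
contact_force: [0.1, -2.4, 1.6]
gripper_width: 0.0007
```

Request:
apply_moves(deltas=[{"tx":0.005,"ty":0,"tz":-0.0003,"turn":0,"gripper":0},{"tx":0.01,"ty":0,"tz":-0.0006,"turn":0,"gripper":0},{"tx":0.015,"ty":0,"tz":-0.001,"turn":0,"gripper":0},{"tx":0.02,"ty":0,"tz":-0.001,"turn":0,"gripper":0}])

```text
time_s: 7.5
tcp_pos: [0.6084, -0.089, 0.0316]
eef_rot: [-90.0, 0.0, 89.4]
contact_force: [-0.7, -3.9, 3.9]
gripper_width: 0.0006
```

Run:
```python
from h import *
s=r.get_state(); print(s['time_s'],s['tcp_pos'].round(4),s['eef_rot'].round(2),s['contact_force'].round(1))
p,d=capture('side'); save('side8',p[120:320,140:400].repeat(3,0).repeat(3,1))
```

```text
7.5 [ 0.6084 -0.089   0.0316] [-8.995e+01  2.000e-02  8.941e+01] [-0.7 -3.9  3.9]
```

View pics/side8.png

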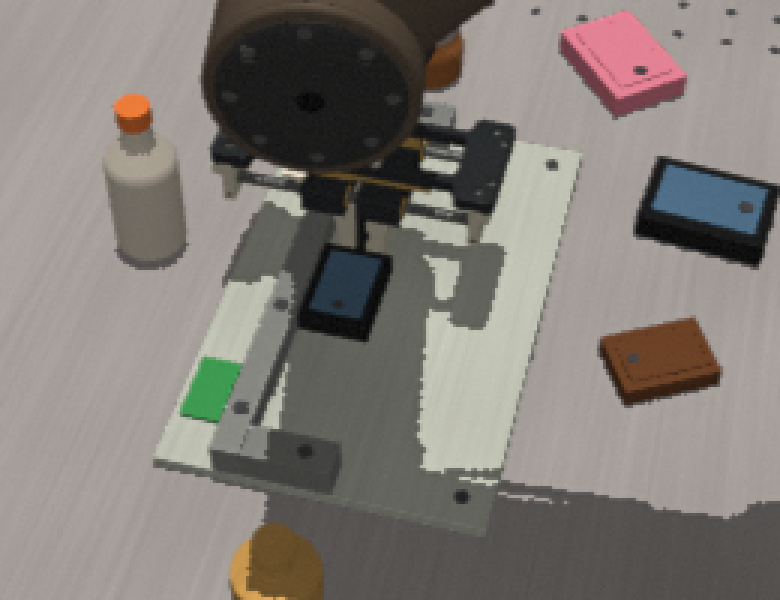

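Request:
apply_moves(deltas=[{"tx":0.006,"ty":0,"tz":-0.0002,"turn":0,"gripper":0},{"tx":0.012,"ty":0,"tz":-0.0004,"turn":0,"gripper":0},{"tx":0.018,"ty":0,"tz":-0.0006,"turn":0,"gripper":0},{"tx":0.024,"ty":0,"tz":-0.0006,"turn":0,"gripper":0}])

```text
time_s: 7.95
tcp_pos: [0.6087, -0.0654, 0.0314]
eef_rot: [-89.9, 0.0, 89.4]
contact_force: [-3.1, -6.1, 5.0]
gripper_width: 0.0006
```

```bash
cat > sd.py <<'E'
from h import *
import sys
t=sys.argv[1]
s=r.get_state(); print(s['time_s'],s['tcp_pos'].round(4),s['eef_rot'].round(2),s['contact_force'].round(1))
p,d=capture('side'); save('side'+t,p[120:320,140:400].repeat(3,0).repeat(3,1))
hsv=cv2.cvtColor(p,cv2.COLOR_RGB2HSV); H,S,V=[hsv[...,i].astype(int) for i in range(3)]
m=(H>95)&(H<125)&(S>70)&(V>25); m[:,340:]=0; m[:150]=0
b,c,a=blob(m); print(c.round(1),a,rect(plane('side',hull(b),.026)))
g=(H>50)&(H<85)&(S>100); b,c,a=blob(g); print('green',a,rect(plane('side',hull(b),.014)))
E
python3 sd.py 9
```

```text
7.95 [ 0.6087 -0.0654  0.0314] [-8.989e+01  4.000e-02  8.941e+01] [-3.1 -6.1  5. ]
[251.8 222.6] 397 (array([611.6, -18.6]), array([38.4, 59. ]), -1.2)
green 267 (array([676.9,  58.9]), array([26.6, 49.4]), -1.0)
```

View pics/side9.png

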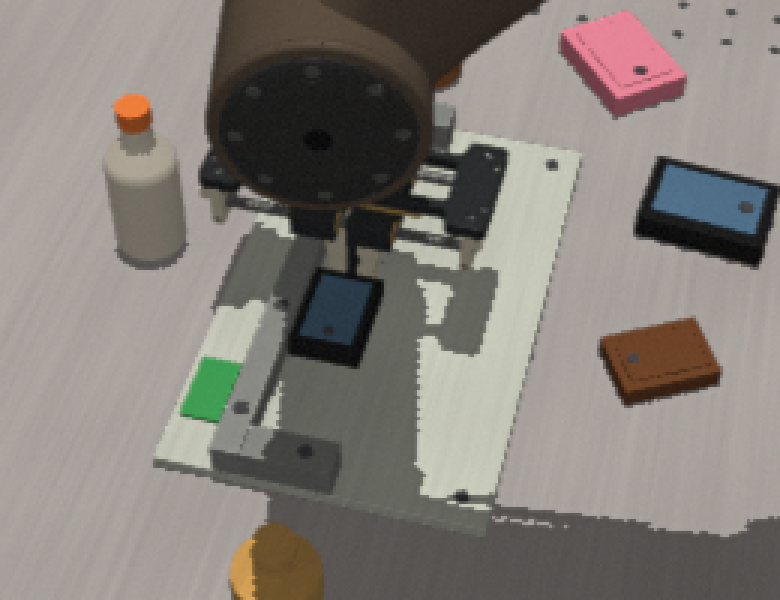

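Request:
apply_moves(deltas=[{"tx":0.006,"ty":0,"tz":0,"turn":0,"gripper":0},{"tx":0.012,"ty":0,"tz":0,"turn":0,"gripper":0},{"tx":0.018,"ty":0,"tz":0,"turn":0,"gripper":0},{"tx":0.024,"ty":0,"tz":0,"turn":0,"gripper":0},{"tx":0.03,"ty":0,"tz":0,"turn":0,"gripper":0}])

```text
time_s: 8.5
tcp_pos: [0.6092, -0.0352, 0.0313]
eef_rot: [-89.9, 0.0, 89.4]
contact_force: [-1.9, -5.4, 3.6]
gripper_width: 0.0005
```

```bash
python3 sd.py 10
```

```text
8.5 [ 0.6092 -0.0352  0.0313] [-8.992e+01  3.000e-02  8.941e+01] [-1.9 -5.4  3.6]
[247.7 233.6] 423 (array([611.8,  11.2]), array([38.6, 58.8]), -0.5)
green 267 (array([676.9,  58.9]), array([26.6, 49.4]), -1.0)
```

47.7 mm to go.

Request:
apply_moves(deltas=[{"tx":0.006,"ty":0,"tz":0,"turn":0,"gripper":0},{"tx":0.012,"ty":0,"tz":0,"turn":0,"gripper":0},{"tx":0.018,"ty":0,"tz":0,"turn":0,"gripper":0},{"tx":0.024,"ty":0,"tz":0,"turn":0,"gripper":0},{"tx":0.03,"ty":0,"tz":0,"turn":0,"gripper":0}])

```text
time_s: 9.05
tcp_pos: [0.6096, -0.0052, 0.0313]
eef_rot: [-89.9, 0.0, 89.4]
contact_force: [-2.4, -5.4, 3.4]
gripper_width: 0.0003
```

Request:
apply_moves(deltas=[{"tx":0.005,"ty":0,"tz":0,"turn":0,"gripper":0},{"tx":0.009,"ty":0,"tz":0,"turn":0,"gripper":0},{"tx":0.013,"ty":0,"tz":0,"turn":0,"gripper":0}])

```text
time_s: 9.35
tcp_pos: [0.6098, 0.0078, 0.0313]
eef_rot: [-89.9, 0.0, 89.4]
contact_force: [-2.1, -4.8, 3.0]
gripper_width: 0.0005
```

```bash
python3 sd.py 11
```

```text
9.35 [0.6098 0.0078 0.0313] [-8.993e+01  2.000e-02  8.941e+01] [-2.1 -4.8  3. ]
[241.7 250. ] 458 (array([612.1,  54.2]), array([38.7, 58.9]), -0.6)
green 267 (array([676.9,  58.9]), array([26.6, 49.4]), -1.0)
```

View pics/side11.png

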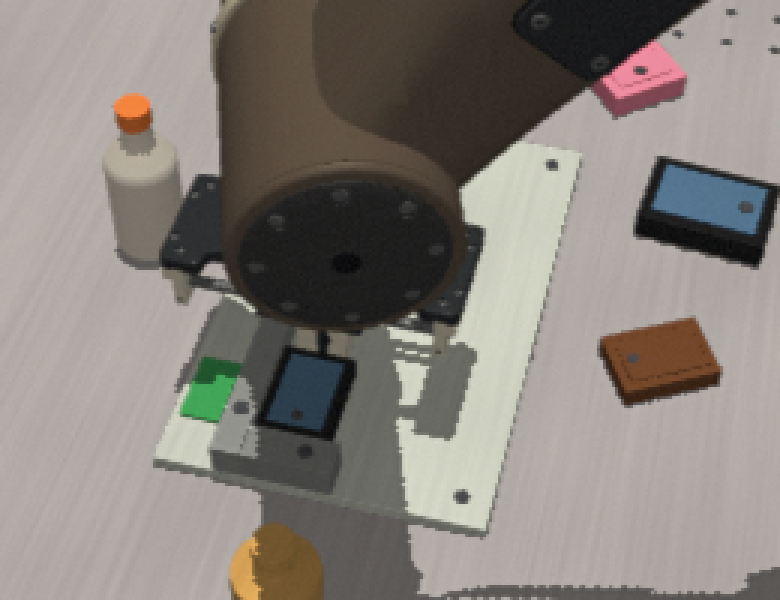

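Almost home, about 4.7 mm left. I'll push slowly until force builds.

Request:
apply_moves(deltas=[{"tx":0.0015,"ty":0,"tz":0,"turn":0,"gripper":0},{"tx":0.003,"ty":0,"tz":0,"turn":0,"gripper":0},{"tx":0.0045,"ty":0,"tz":0,"turn":0,"gripper":0}])

```text
time_s: 9.7
tcp_pos: [0.6098, 0.0119, 0.0312]
eef_rot: [-89.9, 0.0, 89.4]
contact_force: [-0.1, -13.5, 0.5]
gripper_width: -0.0001
```

Request:
apply_moves(deltas=[{"tx":0.001,"ty":0,"tz":0,"turn":0,"gripper":0},{"tx":0.002,"ty":0,"tz":0,"turn":0,"gripper":0}])

```text
time_s: 9.9
tcp_pos: [0.6097, 0.012, 0.0313]
eef_rot: [-89.9, 0.2, 89.4]
contact_force: [0.6, -20.4, 0.5]
gripper_width: 0.0001
```

Request:
apply_moves(deltas=[{"tx":-0.005,"ty":0,"tz":0,"turn":0,"gripper":0},{"tx":-0.025,"ty":0,"tz":0.002,"turn":0,"gripper":0},{"tx":-0.045,"ty":-0.02,"tz":0.004,"turn":0,"gripper":0},{"tx":-0.045,"ty":-0.06,"tz":0.004,"turn":0,"gripper":0},{"tx":-0.045,"ty":-0.1,"tz":0.004,"turn":0,"gripper":0}])

```text
time_s: 10.4
tcp_pos: [0.6062, -0.0305, 0.1321]
eef_rot: [-90.0, -0.0, 89.4]
contact_force: [1.1, -0.2, 0.4]
gripper_width: 0.0007
```

Request:
apply_moves(deltas=[{"tx":0.04,"ty":-0.02,"tz":0,"turn":0,"gripper":0},{"tx":0.08,"ty":-0.05,"tz":0,"turn":0,"gripper":0},{"tx":0.12,"ty":-0.07,"tz":0,"turn":0,"gripper":0},{"tx":0.15,"ty":-0.07,"tz":0,"turn":0,"gripper":0},{"tx":0.15,"ty":-0.07,"tz":0,"turn":0,"gripper":0}])

```text
time_s: 10.9
tcp_pos: [0.6085, 0.124, 0.2025]
eef_rot: [-90.2, -0.2, 89.6]
contact_force: [0.2, -0.3, -0.9]
gripper_width: 0.0004
```

```bash
python3 w.py 12; python3 c.py 12; python3 sd.py 12
python3 - <<'E'
from h import *
p=np.load('/tmp/w12.npz')['p']; save('crop12',cv2.resize(p[90:250,180:380],(800,640),interpolation=0)[:600])
E
```

```text
10.9 [0.6085 0.124  0.2025] [-90.19  -0.17  89.63] [ 0.2 -0.3 -0.9] 0.0004
blue [277.6 123.9] 2158 (array([612.7,  58.1]), array([36.5, 55.9]), -0.7)
green [214.4 125.3] 1222 (array([677.8,  57.9]), array([27. , 48.5]), -1.4)
10.95 [0.608  0.1223 0.2018] [-90.09  -0.11  89.59] [-0.8 -0.3 -0.3]
[318.6 209.4] 311 (array([609.3,  59.7]), array([38. , 59.8]), -0.6)
11.0 [0.6077 0.121  0.2015] [-9.004e+01 -7.000e-02  8.953e+01] [ 0.2 -0.9 -0.2]
[241.1 251.4] 456 (array([612.4,  57.6]), array([38.4, 58. ]), -0.6)
green 267 (array([676.9,  58.9]), array([26.6, 49.4]), -1.0)
```

View pics/crop12.png

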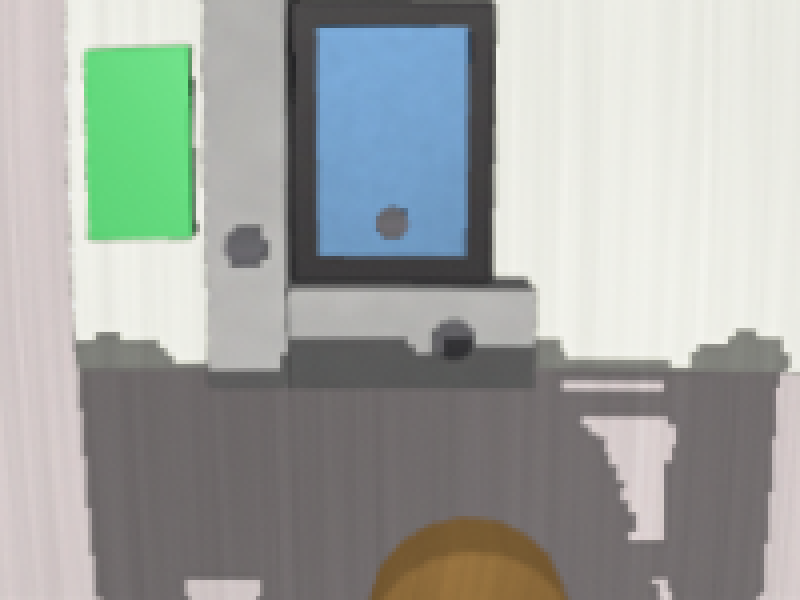

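View pics/scene12.png

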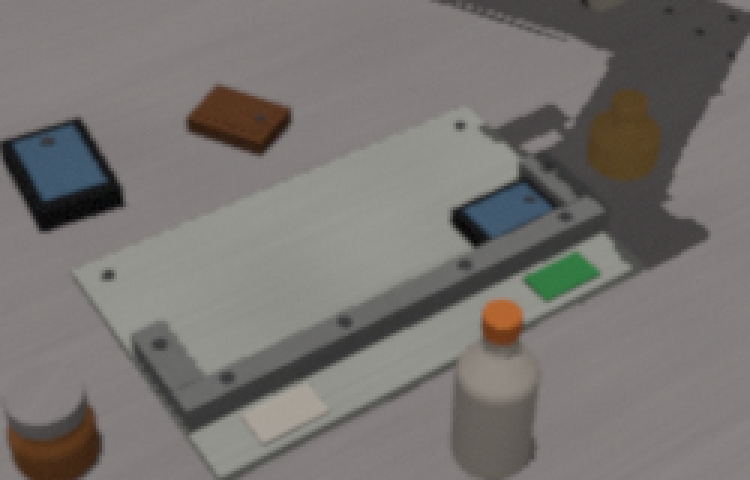

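The carrier is flush to the rail and to the stop in the wrist crop, with no gaps. Relative to the pad it is at about (−65, 0) mm, and its yaw matches the nest's. Handing in.

```bash
python3 -c "
from plant import r
print(r.get_state()['time_s']); print(r.close_job())"
```

```text
11.05
the job is handed in; nothing more can be done
None
```

I pushed the black carrier flat against the rail, slid it along into the green corner, and handed the job in at about 11 s with the hand clear. No verdict was reported, so the points below are from my own checks.

- **Push to the rail:** I used two fingertips side by side and stopped when the force reached about 10 N. A wrist picture showed the long side flush, still about 127 mm from the seat.
- **Slide to the corner:** I pushed the short end with closed fingers until the stop pushed back with about 20 N. The carrier stayed square to the rail in the three checks on the way.
- **Final position:** The seated position should be (−65, 0) mm from the pad.
  - The wrist camera gives (−65.1, +0.2) mm and the side camera (−64.5, −1.3) mm, both within the 3 mm tolerance. Yaw matches the nest's within about 1°, and no gaps are visible.
  - The scene camera put the carrier about 3 mm further from the rail. It had the same offset before I moved anything, so I took it as a calibration error.
- **Surroundings:** The last scene picture shows the bottle, the brass weight and the jar where they started, judged by eye. The fingertips were about 180 mm above the bench.

One move call was refused early on because I left keys out of its rows; it moved nothing.

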